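# Tap the bench pin into its holder

## Robot

A 6-joint arm with a two-finger parallel gripper is mounted at the origin on a cart in front of the work surface, level with it; the furniture and walls round the work are solid. World frame = base frame: x ahead of the robot, y to its left, z up, the work surface at z = 0. Lengths are in m, angles in rad, forces in N, time in s.
With the tool pointing down it reaches from about 0.4 to 0.925 m from the base axis. Payload 12.5 kg.
Tool frame: the origin (TCP) lies at the very end of the fingers, on their centre line; the grasp point (between the pads) lies tcp_to_grasp behind it (tcp_to_grasp is the distance from the TCP to the grasp point, in m); z points along the fingers, y is the line along which they close (so a half turn about z gives the same grasp; the last joint's range is limited). The gripper opens to 95 mm and grips with 3 to 60 N. Pads are 20 mm wide; open, the fingers measure 119 mm over their backs; the gripper's body (75 mm by 180 mm) begins 59 mm behind the grasp point.
Start: joints at [-1.386, 0.491, 1.559, -0, 1.092, -0.106], TCP at [0.179, -0.599, 0.215] pointing down, gripper open.
Joint ranges: [-3.1, 3.1], [-0.84, 2.19], [0.05, 2.79], [-1.13, 4.28], [0.06, 2.93], [-2.69, 2.69]. Speed limits (rad/s): [2.22, 2.22, 2.79, 3.14, 3.14, 3.14].

## Interface

Orientations are given as a unit quaternion [x, y, z, w].
In Python, from plant import * gives the robot as it stands.
- The arm moves only by the tool send_rows, never from a script. Its argument "motion" is a list that holds one entry, the list of rows, each a list of 7 numbers: the turn, a rotation vector about the tool's x, y, z in rad, then the shift along the tool's x, y, z in m, then the finger opening in m, from 0 to 0.0951. In form: [[[rx, ry, rz, dx, dy, dz, jaw], ...]]. A call has 1 to 12 rows; each row is the pose to reach, as a shift and turn from the pose commanded when the call began, along the tool's axes at that moment; what a row does not reach only later rows make up. A row lasts 1/8 s, in which the tool goes at most 62.5 mm and 10.7 degrees, less where a joint would pass 70% of its speed; a pose out of reach is approached as far as the arm can. A call with a gripper value outside its range is refused whole. The fingers move at their own pace and stop on an object; "newtons" is the grip in N (left out, the last holds). Time passes only in rows, so rows that repeat a pose let the fingers close. It gives the time, the measured TCP pose, the force, the opening and the grip force at its end, in the units of the state.
- get_state(): the state, without advancing time (a new reading comes with each control period).
- capture(name): name is "scene" or "side" or "wrist"; returns the picture (400x640x3 uint8, red, green, blue); there is no depth.
- calibration(name): a dict with "fovy" (degrees; the focal length in pixels is half the picture's height over the tangent of half this angle, whatever the lens; pixels are square), "cx", "cy" (the principal point, pixels), "world_to_cam" (4x4, takes a point from world to camera coordinates). Camera axes: x right, y down, z forward; pixel columns grow to the right and rows downward; lengths in m; the calibration is good to about 2 mm. A picture is of the moment at which its call begins: read the wrist's pose just before it. calibration takes no time and is no camera call; for the wrist camera it gives the pose at the moment of the call.
- close_job(): hands the job in; it is judged then, once.
The state is a dict: "t": time; "joint_pos": joint angles; "qvel": joint speeds; "tau": joint torques, N m; "position": TCP position; "tool_rot": TCP orientation; "force": force on the tool from outside, world axes, zero at the start; "wrist_torque": the same for the moment, N m; "width": finger opening in m; "gripper_force": force on a finger pad.
Only numpy, scipy, OpenCV 4.12 (cv2) and the standard library are available. Lean on these libraries where they do the work, as an engineer would, in place of code of your own. Each camera call takes 0.05 s, during which the arm holds its last target. There are 200 camera calls.

## Task

Draw the wooden bench pin out of its storage sleeve and lay it flat on the table, let go and clear of the sleeve. Then pick it up again and push or tap its tapered tang straight into the socket of the dark steel holder until the pin's shoulder is home against the holder's face and friction alone holds it. Leave the loose jar, dabber and ink tin where they stand.

Things in the scene. Friction and masses are not known exactly. Their poses are not given: they have to be found in the camera images.
- bench_pin: The bench pin: one piece of light wood, 155 mm long, 0.11 to 0.22 kg. Blade: block 100 mm long (y), 46 wide (x), 34 thick (z), with a 9 mm saw slot in its free (-y) end; tapered tang at the +y end. Origin: underside, middle of the blade. y runs from blade to tang, z up. Starts level in the sleeve, underside 8 mm above the table, tang and 11 to 21 mm of blade sticking out.
- pin_blade (a point): Centre of the pin's blade, half-way along, across and up (17 mm above its underside). Axes as the pin's.
- pin_shoulder (a point): Centre of the pin's shoulder, where blade and tang meet, 50 mm along +y from the blade's centre. Axes as the pin's.
- pin_tang (a point): Middle of the pin's tang, 77.5 mm along +y from the blade's centre; axes as the pin's. The tang is a square taper on the pin's centre line, 55 mm long, 28 x 28 mm at the shoulder, 19 x 19 mm near the tip (last 5 mm bevelled to 12 mm); each side slopes about 5 degrees.
- sleeve_mouth (a point): Centre of the mouth of the storage sleeve, a low brown wooden box fixed to the table, 100 mm long, 67 wide (84 over its base plank), 54 high, closed at the back. Its y axis points level out of the mouth, the way the pin is drawn out; the point is 25 mm above the table. Inside 51 x 38 mm, so the blade has about 2 mm play each side.
- holder_mouth (a point): Centre of the socket's mouth, 40 mm above the table, in the front face of the holder. x points level into the socket (the way the tang goes in), z up. The socket is a square taper to match the tang: 26 mm wide between its two steel jaws and 30 mm high at the mouth, narrowing 5 degrees a side, 64 mm deep.
- holder: Bench pin holder: dark steel block 90 mm deep, 94 wide, 70 high, fixed to the table on a base plate 150 wide; origin under its centre, 40 mm behind its face. Its sprung jaws meet the tang 12 mm before home, then resist up to about 15 N and hold it by friction. Home: shoulder against the face, blade standing out level towards -x, underside 23 mm above the table.
- powder_jar: Loose glass jar, 68 mm wide and 97 mm high; origin under its centre. A bystander.
- dabber_1: Loose brown ink dabber (a tied bundle), 42 x 40 x 58 mm; origin under its centre. A bystander.
- ink_tin_1: Loose round ink tin, 71 mm wide and 38 mm high; origin under its centre. A bystander.

How it is judged:
By the outcome, as a careful person would: the job done as asked, in the order asked, and still so for the second after the job is handed in, with the robot touching nothing.
It also fails if it takes over 64 s, if anything falls off the work surface, if the arm or the gripper's body presses on something with over 40 N, if the wrist force passes 120 N, or if a joint passes its speed limit or range.

## Working session

There is one attempt and no reset: what is moved stays moved. The work goes in short steps, Python scripts to look and compute and a tool call to move; the robot and the scene stay as the last step left them, time stands still between calls to the robot, and variables do not carry over. Pictures are saved under pics/ and viewed, at most 10 in all, crops included, and the job is handed in when it is done.

Besides the shell and the picture viewer there is one more tool, called as name(argument=value, ...), one argument or row to a line, values as JSON. send_rows: Moves the arm, as the interface text tells. Its arguments: {"type":"object","properties":{"motion":{"type":"array","items":{"type":"array","items":{"type":"array","items":{"type":"number"}}}},"newtons":{"type":"number"}},"required":["motion"]}

```bash
ls; mkdir -p pics
python3 - <<'E'
from plant import *
import cv2
s=get_state(); print({k:s[k] for k in('t','position','tool_rot','width','force')})
try: print(tcp_to_grasp)
except Exception as e: print(e)
for n in('scene','side'):
    im=capture(n); cv2.imwrite(f'pics/{n}0.png',im[:,:,::-1]); c=calibration(n); print(n,c['fovy'],c['cx'],c['cy'],c['world_to_cam'])
E
```

```text
pics
{'t': 0.0, 'position': array([ 0.1791803 , -0.59848627,  0.21404682]), 'tool_rot': array([ 9.89445974e-01,  1.44901107e-01, -2.23569123e-05, -5.77429478e-04]), 'width': 0.0953701540235236, 'force': array([ 0.00276966, -0.03031037, -0.77913272])}
0.0188
scene 49.29458955052388 311.8643848523377 204.40160618365277 [[-0.66351606 -0.74815352  0.00356972  0.34700486]
 [-0.51884998  0.45670528 -0.72264444  0.31351926]
 [ 0.53901867 -0.48133834 -0.69121073  1.01103961]
 [ 0.          0.          0.          1.        ]]
side 44.05516821538522 309.81265315673943 197.57340981170321 [[ 9.99885831e-01 -1.36194805e-02  6.54482927e-03 -5.04377851e-01]
 [-4.70880735e-04 -4.61007524e-01 -8.87396102e-01  3.35440327e-02]
 [ 1.51030894e-02  8.87291707e-01 -4.60961304e-01  1.42841041e+00]
 [ 0.00000000e+00  0.00000000e+00  0.00000000e+00  1.00000000e+00]]
```

View pics/scene0.png

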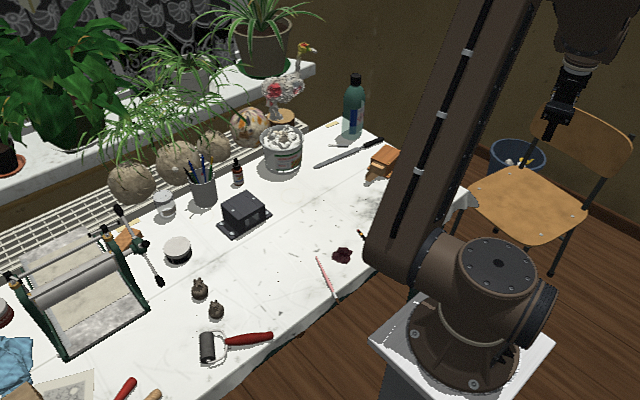

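View pics/side0.png

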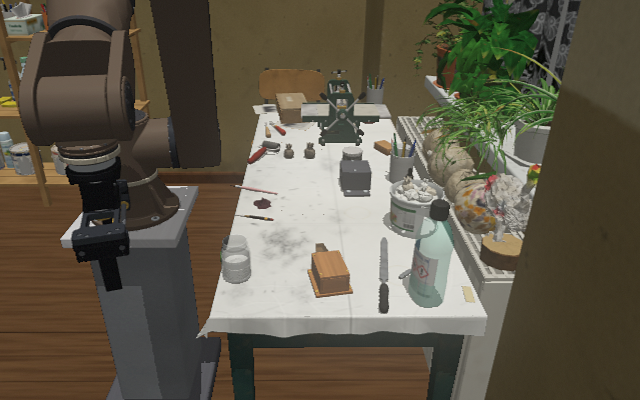

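The scene picture shows the holder at about (245,213). The side picture shows the sleeve at (330,272) with the tang pointing away at (321,248), the holder at (355,177), and the jar at (237,258).

```bash
cat > h.py <<'E'
from plant import *
import cv2, numpy as np
from scipy.spatial.transform import Rotation as R
def K(c):
    f=200/np.tan(np.radians(c['fovy']/2)); return np.array([[f,0,c['cx']],[0,f,c['cy']],[0,0,1]])
def ray(c,px,z):
    M=np.array(c['world_to_cam']); d=M[:3,:3].T@np.linalg.inv(K(c))@[px[0],px[1],1]; o=-M[:3,:3].T@M[:3,3]
    return o+d*(z-o[2])/d[2]
def proj(c,P):
    M=np.array(c['world_to_cam']); q=(np.atleast_2d(P)@M[:3,:3].T+M[:3,3])@K(c).T; return q[:,:2]/q[:,2:]
E
python3 - <<'E'
from h import *
np.set_printoptions(precision=4,suppress=True)
c=calibration('side');d=calibration('scene')
print('sleeve top',ray(c,(329,264),.054),'tang',ray(c,(321,246),.03),'holder top',ray(c,(355,167),.07),ray(d,(244,206),.07))
print('jar',ray(c,(236,280),0),'tin',ray(c,(352,150),.038),ray(d,(177,244),.038))
a=cv2.imread('pics/side0.png')[135:305,200:400]; cv2.imwrite('pics/a.png',cv2.resize(a,None,fx=3,fy=3,interpolation=cv2.INTER_CUBIC))
w=calibration('wrist'); M=np.array(w['world_to_cam']); s=get_state()
T=R.from_quat(s['tool_rot']).as_matrix(); o=-M[:3,:3].T@M[:3,3]
print('cam in tool',T.T@(o-s['position']),'\n',T.T@M[:3,:3].T,w['fovy'])
print(T)
E
```

```text
sleeve top [ 0.542  -0.3521  0.054 ] tang [ 0.5283 -0.2422  0.03  ] holder top [0.6461 0.143  0.07  ] [0.6357 0.1563 0.07  ]
jar [ 0.3305 -0.3377  0.    ] tin [0.6579 0.3627 0.038 ] [0.663  0.3595 0.038 ]
cam in tool [ 0.0674  0.0005 -0.1695] 
 [[ 0.0008 -0.9704 -0.2416]
 [ 1.      0.0006  0.0008]
 [-0.0006 -0.2416  0.9704]] 58.93740585808689
[[ 0.958   0.2868 -0.0002]
 [ 0.2868 -0.958   0.0009]
 [ 0.0001 -0.0009 -1.    ]]
```

View pics/a.png

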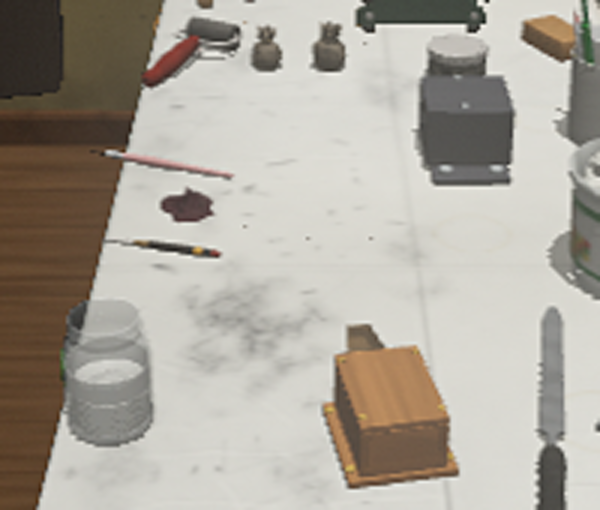

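The crop shows the sleeve with its mouth on the far side and the tang at about (362,337). The holder's front face isn't visible, so it likely faces the robot. I'll look at the sleeve mouth with the wrist camera first.

send_rows(
  motion=[
    [[0, 0, -0.18, 0.054, -0.031, 0.001, 0.095], [0, 0, -0.36, 0.108, -0.062, 0.003, 0.095], [0, 0, -0.54, 0.163, -0.094, 0.005, 0.095], [0, 0, -0.72, 0.217, -0.126, 0.007, 0.095], [0, 0, -0.9, 0.272, -0.157, 0.009, 0.095], [0, 0, -1.08, 0.326, -0.189, 0.01, 0.095], [0, 0, -1.26, 0.38, -0.22, 0.012, 0.095], [0, 0, -1.46, 0.437, -0.253, 0.014, 0.095], [0, 0, -1.46, 0.437, -0.253, 0.014, 0.095], [0, 0, -1.46, 0.437, -0.253, 0.014, 0.095], [0, 0, -1.46, 0.437, -0.253, 0.014, 0.095]],
  ],
)

```text
t: 1.48
position: [0.5246, -0.2321, 0.2006]
tool_rot: [0.642, 0.767, -0.0, -0.0]
force: [0.8, -0.0, 0.0]
width: 0.0951
gripper_force: 0.0
```

Run:
```python
from h import *
np.set_printoptions(precision=4,suppress=True)
s=get_state(); c=calibration('wrist'); im=capture('wrist'); cv2.imwrite('pics/w1.png',im[:,:,::-1])
np.save('w1.npy',np.array(c['world_to_cam'])); print(s['t'],s['position'],R.from_quat(s['tool_rot']).as_matrix(),s['joint_pos'],s['force'])
```

```text
1.475 [ 0.5246 -0.2321  0.2006] [[-0.1766  0.9843 -0.0003]
 [ 0.9843  0.1766 -0.0001]
 [-0.0001 -0.0003 -1.    ]] [-0.5316  0.4329  1.7042 -0.0003  1.0047 -0.709 ] [ 0.8224 -0.048   0.0255]
```

View pics/w1.png

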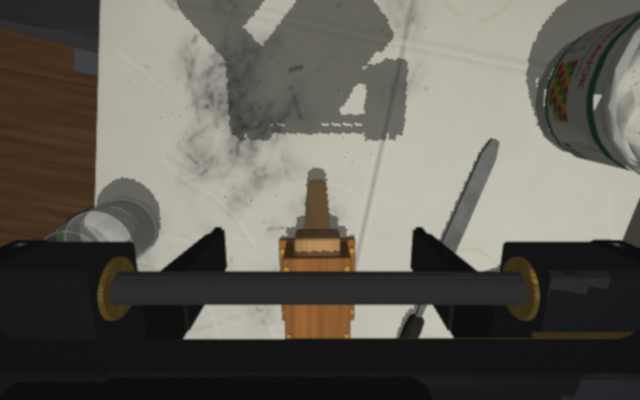

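The tang's tip is at about (316,172) and the blade stub is at about (317,245). The sleeve is central and nearly aligned with the tool x-axis. I'll zoom in.

Run:
```python
import cv2
a=cv2.imread('pics/w1.png')[160:275,265:370]; cv2.imwrite('pics/w1c.png',cv2.resize(a,None,fx=5,fy=5,interpolation=cv2.INTER_CUBIC))
```

```text
(no output)
```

View pics/w1c.png

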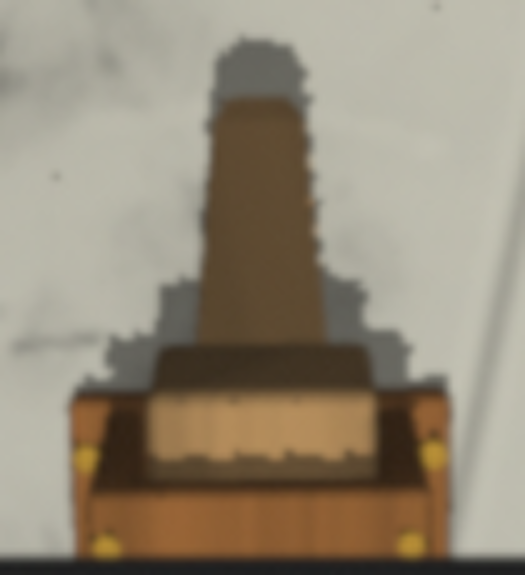

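Run:
```python
from h import *
np.set_printoptions(precision=4,suppress=True)
c=calibration('wrist'); c['world_to_cam']=np.load('w1.npy')
p=lambda x,y:(265+x/5,160+y/5)
def show(n,a,b,z):
    A,B=ray(c,p(*a),z),ray(c,p(*b),z); m=(A+B)/2; d=B-A; print(n,A,B,'mid',m,'len',np.linalg.norm(d),'normal yaw',np.degrees(np.arctan2(d[0],-d[1]))+90-90); return m
s=show('shoulder top',(148,391),(376,391),.042)
f=show('shoulder bottom',(157,348),(369,346),.008)
t=show('tip',(225,98),(297,98),.031)
m=show('sleeve top edge',(92,490),(428,487),.0495)
u=(t-s)[:2]; print('len',np.linalg.norm(u),'u',u/np.linalg.norm(u),np.degrees(np.arctan2(u[1],u[0])))
print('protr',np.linalg.norm((s-m)[:2]))
d=calibration('side')
L=[ray(d,(200+337/3,135+357/3),.054),ray(d,(200+360/3,135+420/3),.054),ray(d,(200+420/3,135+347/3),.054),ray(d,(200+447/3,135+408/3),.054)]
for a,b in((0,1),(2,3)):
    v=(L[a]-L[b]); print('side edge',np.linalg.norm(v),np.degrees(np.arctan2(v[1],v[0])))
s=get_state();T=R.from_quat(s['tool_rot']).as_matrix(); print('tool yaw',np.degrees(np.arctan2(T[1,0],T[0,0])))
```

```text
shoulder top [ 0.5112 -0.2887  0.042 ] [ 0.5553 -0.2808  0.042 ] mid [ 0.5332 -0.2847  0.042 ] len 0.04478245244186515 normal yaw 100.21150394910973
shoulder bottom [ 0.5114 -0.2914  0.008 ] [ 0.5562 -0.2829  0.008 ] mid [ 0.5338 -0.2871  0.008 ] len 0.045664566676282506 normal yaw 100.78131708090547
tip [ 0.5161 -0.2305  0.031 ] [ 0.5299 -0.228   0.031 ] mid [ 0.523  -0.2293  0.031 ] len 0.0140185505223807 normal yaw 100.21713665176813
sleeve top edge [ 0.5038 -0.308   0.0495] [ 0.568  -0.2958  0.0495] mid [ 0.5359 -0.3019  0.0495] len 0.06541761163506436 normal yaw 100.75921946293192
len 0.05639002761696236 u [-0.1807  0.9835] 100.40843864811565
protr 0.0173559775830759
side edge 0.08175052662714205 100.59320696108661
side edge 0.08090098996699566 100.11792212565113
tool yaw 100.16758887977784
```

The shoulder is at (0.5335, -0.286) with yaw 100.4°, and it protrudes about 16 mm; the widths match the given sizes. I'll grasp the blade stub.

send_rows(
  motion=[
    [[0, 0, -0.004, -0.045, -0.001, 0.0, 0.095], [0, 0, -0.004, -0.0587, -0.001, 0.06, 0.095], [0, 0, -0.004, -0.0587, -0.001, 0.115, 0.095], [0, 0, -0.004, -0.0587, -0.001, 0.16, 0.095], [0, 0, -0.004, -0.0587, -0.001, 0.188, 0.095], [0, 0, -0.004, -0.0587, -0.001, 0.188, 0.095], [0, 0, -0.004, -0.0587, -0.001, 0.188, 0.095]],
  ],
  newtons=30,
)

```text
t: 2.4
position: [0.535, -0.2899, 0.0138]
tool_rot: [0.64, 0.769, 0.0, 0.001]
force: [-0.5, -0.2, 1.1]
width: 0.0951
gripper_force: 0.0
```

send_rows(
  motion=[
    [[0, 0, 0, 0, 0, 0, 0.04], [0, 0, 0, 0, 0, 0, 0.04], [0, 0, 0, 0, 0, 0, 0.04], [0, 0, 0, 0, 0, 0, 0.04], [0, 0, 0, 0, 0, 0, 0.04]],
  ],
  newtons=30,
)

```text
t: 3.02
position: [0.5329, -0.2892, 0.0128]
tool_rot: [0.639, 0.769, -0.001, -0.002]
force: [-12.5, -4.2, 6.3]
width: 0.063
gripper_force: 30.0
```

Run:
```python
from h import *
s=get_state(); print(s['width'],s['gripper_force'],s['force'],s['wrist_torque'])
a=capture('wrist')[:,:,::-1]; cv2.imwrite('pics/w2.png',a)
b=capture('side')[:,:,::-1][215:305,270:400]
cv2.imwrite('pics/w2c.png',np.hstack([cv2.resize(a[170:400,200:440],(417,400)),cv2.resize(b,(383,400))]))
```

```text
0.06299535663894432 30.003003180027008 [-12.54158025  -4.24867366   6.268116  ] [-0.93134232  2.15774588  0.1411708 ]
```

View pics/w2c.png

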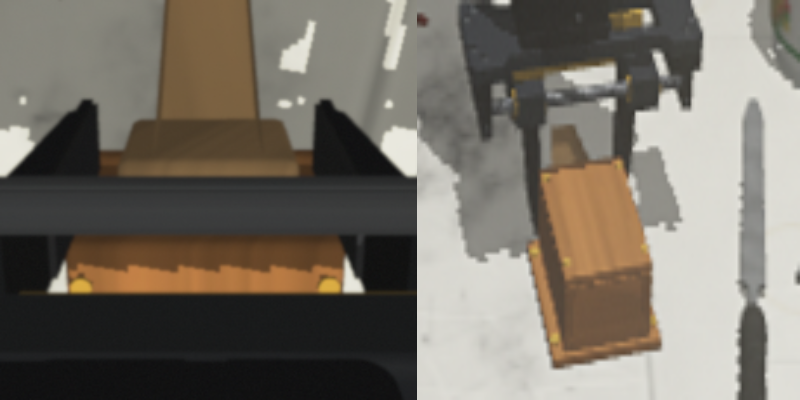

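The fingers aren't on the blade. They appear to be pinching the sleeve's outer walls at the mouth, so I'm a few mm too deep. I'll open, move 7 mm outwards and close again.

send_rows(
  motion=[
    [[0, 0, 0, 0, 0, 0, 0.085], [0, 0, 0, 0, 0, 0, 0.085], [0, 0, 0, 0, 0, 0, 0.085], [0, 0, 0, 0.007, 0, 0, 0.085], [0, 0, 0, 0.007, 0, 0, 0.04], [0, 0, 0, 0.007, 0, 0, 0.04], [0, 0, 0, 0.007, 0, 0, 0.04], [0, 0, 0, 0.007, 0, 0, 0.04], [0, 0, 0, 0.007, 0, 0, 0.04], [0, 0, 0, 0.007, 0, 0, 0.04]],
  ],
  newtons=30,
)

```text
t: 4.38
position: [0.5335, -0.2822, 0.0126]
tool_rot: [0.639, 0.769, -0.0, -0.0]
force: [-0.3, -0.6, -0.1]
width: 0.0455
gripper_force: 30.0
```

Gripped at 45.5 mm. I'll draw it part way, then regrip further back.

send_rows(
  motion=[
    [[0, 0, 0, 0.006, 0, 0, 0.04], [0, 0, 0, 0.015, 0, 0, 0.04], [0, 0, 0, 0.025, 0, 0, 0.04], [0, 0, 0, 0.035, 0, 0, 0.04], [0, 0, 0, 0.045, 0, 0, 0.04], [0, 0, 0, 0.05, 0, 0, 0.04], [0, 0, 0, 0.05, 0, 0, 0.04]],
  ],
)

```text
t: 5.25
position: [0.5243, -0.2325, 0.0126]
tool_rot: [0.639, 0.769, -0.0, -0.0]
force: [0.2, 0.9, -1.4]
width: 0.0459
gripper_force: 30.0
```

send_rows(
  motion=[
    [[0, 0, 0, 0, 0, 0, 0.07], [0, 0, 0, 0, 0, 0, 0.07], [0, 0, 0, 0, 0, 0, 0.07], [0, 0, 0, -0.02, 0, 0, 0.07], [0, 0, 0, -0.035, 0, 0, 0.07], [0, 0, 0, -0.035, 0, 0, 0.04], [0, 0, 0, -0.035, 0, 0, 0.04], [0, 0, 0, -0.035, 0, 0, 0.04], [0, 0, 0, -0.035, 0, 0, 0.04]],
  ],
  newtons=35,
)

```text
t: 6.38
position: [0.5307, -0.267, 0.0126]
tool_rot: [0.639, 0.769, -0.0, -0.0]
force: [-0.8, -0.6, 0.3]
width: 0.0456
gripper_force: 34.9
```

send_rows(
  motion=[
    [[0, 0, 0, 0.008, 0, 0, 0.04], [0, 0, 0, 0.023, 0, 0, 0.04], [0, 0, 0, 0.038, 0, 0, 0.04], [0, 0, 0, 0.055, 0, 0, 0.04], [0, 0, 0, 0.075, 0, 0, 0.04], [0, 0, 0, 0.095, 0, 0, 0.04], [0, 0, 0, 0.12, 0, 0, 0.04], [0, 0, 0, 0.125, 0, 0.004, 0.04], [0, 0, 0, 0.125, 0, 0.007, 0.04], [0, 0, 0, 0.125, 0, 0.0085, 0.04], [0, 0, 0, 0.125, 0, 0.0085, 0.04]],
  ],
)

```text
t: 7.75
position: [0.5089, -0.1446, 0.0063]
tool_rot: [0.639, 0.769, 0.0, 0.002]
force: [-4.4, -2.2, 27.2]
width: 0.0459
gripper_force: 35.0
```

send_rows(
  motion=[
    [[0, 0, 0, 0, 0, 0, 0.08], [0, 0, 0, 0, 0, 0, 0.08], [0, 0, 0, 0, 0, 0, 0.08], [0, 0, 0, 0, 0, 0, 0.08], [0, 0, 0, 0, 0, -0.05, 0.08], [0, 0, 0, 0, 0, -0.11, 0.08], [0, 0, 0, 0, 0, -0.17, 0.08], [0, 0, 0, 0, 0, -0.2, 0.08], [0, 0, 0, 0, 0, -0.2, 0.08]],
  ],
)

```text
t: 8.88
position: [0.5086, -0.1447, 0.2061]
tool_rot: [0.639, 0.769, 0.001, 0.002]
force: [1.1, 0.4, -0.7]
width: 0.0801
gripper_force: 0.0
```

Run:
```python
from h import *
s=get_state(); c=calibration('wrist'); im=capture('wrist'); cv2.imwrite('pics/w3.png',im[:,:,::-1])
np.save('w3.npy',np.array(c['world_to_cam'])); print(s['t'],s['position'],s['joint_pos'],s['force'])
```

```text
8.875 [ 0.50861874 -0.14474209  0.20614507] [-4.02158895e-01  3.62965006e-01  1.80662602e+00 -8.00015865e-05
  9.67764433e-01 -5.86152858e-01] [ 1.11259017  0.4279729  -0.67292622]
```

View pics/w3.png

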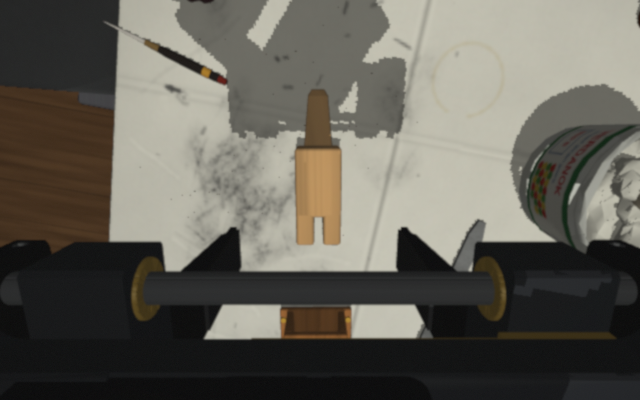

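The pin lies flat, clear of the sleeve: shoulder at row 148, free end at row 244, columns 295–341. Next I'll look at the holder's face.

send_rows(
  motion=[
    [[0, 0, -0.18, 0.036, 0.013, 0, 0.08], [0, 0, -0.36, 0.073, 0.027, 0, 0.08], [0, 0, -0.54, 0.11, 0.04, 0, 0.08], [0, 0, -0.72, 0.146, 0.054, 0, 0.08], [0, 0, -0.9, 0.182, 0.067, 0, 0.08], [0, 0, -1.08, 0.218, 0.08, 0, 0.08], [0, 0, -1.24, 0.25, 0.092, 0, 0.08], [0, 0, -1.39, 0.281, 0.103, 0, 0.08], [0, 0, -1.39, 0.281, 0.103, 0, 0.08], [0, 0, -1.39, 0.281, 0.103, 0, 0.08]],
  ],
)

```text
t: 10.18
position: [0.5573, 0.1501, 0.2028]
tool_rot: [-0.001, 1.0, -0.0, -0.001]
force: [-0.1, -0.0, -0.3]
width: 0.0801
gripper_force: 0.0
```

Run:
```python
from h import *
s=get_state(); c=calibration('wrist'); im=capture('wrist'); cv2.imwrite('pics/w4.png',im[:,:,::-1])
np.save('w4.npy',np.array(c['world_to_cam'])); print(s['t'],s['position'],s['joint_pos'],s['force'])
```

```text
10.175 [0.557316   0.15008463 0.20283325] [ 1.48757558e-01  4.36178368e-01  1.69162989e+00 -3.13522995e-04
  1.01596671e+00 -1.42319329e+00] [-0.11377436 -0.01605496 -0.287597  ]
```

View pics/w4.png

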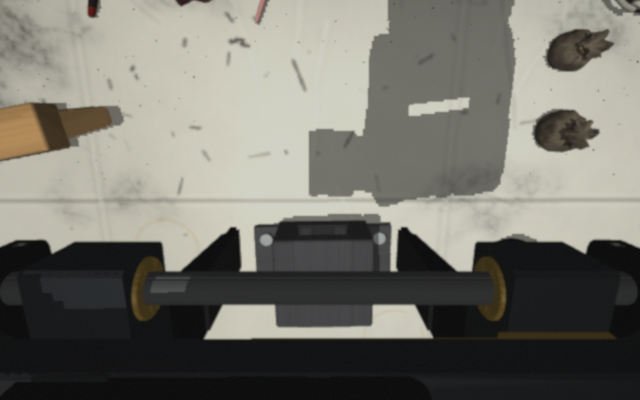

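The holder faces the robot, with its block at columns 275–373 and the face at rows 218–240. I'll enlarge that crop.

Run:
```python
import cv2
a=cv2.imread('pics/w4.png')[205:335,245:405]; cv2.imwrite('pics/w4c.png',cv2.resize(a,None,fx=4.6,fy=4.6,interpolation=cv2.INTER_CUBIC))
```

```text
(no output)
```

View pics/w4c.png

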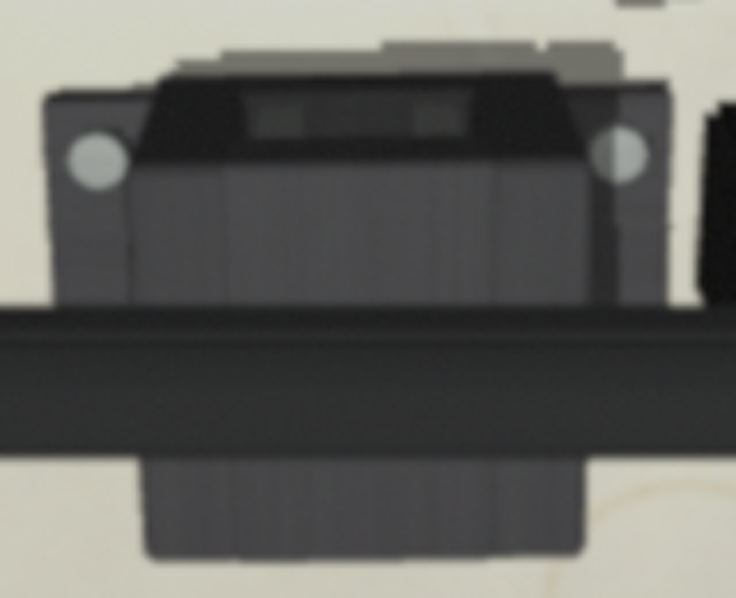

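```bash
cat > m.py <<'E'
from h import *
from scipy.optimize import least_squares
np.set_printoptions(precision=4,suppress=True)
c=calibration('wrist'); c['world_to_cam']=np.load('w4.npy')
k=lambda x,y:(245+(x+.5)/4.6-.5,205+(y+.5)/4.6-.5)
# holder: local x into socket from face, y left, z
L=np.array([[0,.047,.07],[0,-.047,.07],[.09,.047,.07],[.09,-.047,.07],[0,.047,.0],[0,-.047,.0]])
# tool x=-X world; image right = tool y = world +Y
px=np.array([k(587,161),k(131,165),k(586,555),k(144,560)])
Lu=L[:4]
def W(p,l): 
    r=R.from_euler('z',p[2]).as_matrix(); return l@r.T+[p[0],p[1],0]
f=lambda p:(proj(c,W(p,Lu))-px).ravel()
r=least_squares(f,[.6,.15,0]); print('face',r.x[:2],np.degrees(r.x[2]),'res',r.fun)
print('face corners bottom',proj(c,W(r.x,L[4:])), [k(555,75),k(165,80)])
# base plate front corners: 150 wide
for z in(.004,.01): 
  a,b=ray(c,k(44,95),z),ray(c,k(670,85),z); print(z,a,b,np.linalg.norm(a-b),(a+b)/2)
q=ray(c,k(248,138),.055),ray(c,k(470,136),.055); print('socket top edge',q,np.linalg.norm(q[0]-q[1]),(q[0]+q[1])/2)
# pin
c3=dict(c); c3['world_to_cam']=np.load('w3.npy')
P=np.array([ray(c3,x,.034) for x in((296.5,147.5),(340.5,147.5),(295,244),(341,244),)]); print(P)
m0,m1=(P[0]+P[1])/2,(P[2]+P[3])/2; d=m0-m1; print('shoulder',m0,'blade c',(m0+m1)/2,np.linalg.norm(d),np.degrees(np.arctan2(d[1],d[0])),np.linalg.norm(P[0]-P[1]))
E
python3 m.py
```

```text
face [0.6011 0.1536] 0.9578794394041547 res [ 2.4631 -1.1918 -2.2289 -0.6758  0.4478  1.1351 -0.7034  1.2382]
face corners bottom [[364.8624 216.3437]
 [279.2008 217.5108]] [(365.2608695652174, 220.91304347826087), (280.47826086956525, 222.0)]
0.004 [0.6096 0.0795 0.004 ] [0.6067 0.228  0.004 ] 0.14849941219452772 [0.6082 0.1537 0.004 ]
0.01 [0.6076 0.0806 0.01  ] [0.6048 0.2267 0.01  ] 0.14608156058394733 [0.6062 0.1537 0.01  ]
socket top edge (array([0.6022, 0.1308, 0.055 ]), array([0.6016, 0.1765, 0.055 ])) 0.04570410177597657 [0.6019 0.1537 0.055 ]
[[ 0.4826 -0.1156  0.034 ]
 [ 0.5241 -0.1078  0.034 ]
 [ 0.4977 -0.213   0.034 ]
 [ 0.5442 -0.2043  0.034 ]]
shoulder [ 0.5033 -0.1117  0.034 ] blade c [ 0.5122 -0.1602  0.034 ] 0.0985548133045827 100.30446783432907 0.04220271210351278
```

The holder mouth is at about (0.602, 0.1537) with yaw about +1°. The pin's blade centre is at (0.512, -0.161) with yaw 100.3°, which agrees with the release pose. Now I'll pick it up.

send_rows(
  motion=[
    [[0, 0, 0.18, 0.006, -0.04, 0, 0.08], [0, 0, 0.36, 0.012, -0.08, 0, 0.08], [0, 0, 0.54, 0.018, -0.12, 0.01, 0.08], [0, 0, 0.72, 0.024, -0.16, 0.03, 0.08], [0, 0, 0.9, 0.03, -0.2, 0.05, 0.08], [0, 0, 1.08, 0.036, -0.25, 0.07, 0.08], [0, 0, 1.24, 0.04, -0.29, 0.09, 0.08], [0, 0, 1.39, 0.045, -0.311, 0.11, 0.08], [0, 0, 1.39, 0.045, -0.311, 0.14, 0.08], [0, 0, 1.39, 0.045, -0.311, 0.175, 0.08], [0, 0, 1.39, 0.045, -0.311, 0.194, 0.08], [0, 0, 1.39, 0.045, -0.311, 0.194, 0.08]],
  ],
)

```text
t: 11.72
position: [0.5127, -0.1611, 0.009]
tool_rot: [0.64, 0.768, -0.0, -0.001]
force: [-1.1, -1.2, -1.4]
width: 0.0804
gripper_force: 0.0
```

send_rows(
  motion=[
    [[0, 0, 0, 0, 0, 0, 0.04], [0, 0, 0, 0, 0, 0, 0.04], [0, 0, 0, 0, 0, 0, 0.04], [0, 0, 0, 0, 0, 0, 0.04], [0, 0, 0, 0, 0, 0, 0.04], [0, 0, 0, 0, 0, 0, 0.04]],
  ],
  newtons=55,
)

```text
t: 12.48
position: [0.5138, -0.1606, 0.0105]
tool_rot: [0.639, 0.769, -0.0, 0.0]
force: [-1.8, 0.5, 6.8]
width: 0.0454
gripper_force: 55.0
```

Gripped. I'll lift, swing to yaw +1°, and line up in front of the mouth.

send_rows(
  motion=[
    [[0, 0, 0, 0, 0, -0.03, 0.04], [0, 0, 0.18, 0.032, 0.001, -0.05, 0.04], [0, 0, 0.36, 0.065, 0.002, -0.05, 0.04], [0, 0, 0.54, 0.098, 0.003, -0.05, 0.04], [0, 0, 0.72, 0.13, 0.004, -0.05, 0.04], [0, 0, 0.9, 0.163, 0.005, -0.05, 0.04], [0, 0, 1.08, 0.196, 0.006, -0.05, 0.04], [0, 0, 1.26, 0.228, 0.007, -0.05, 0.04], [0, 0, 1.44, 0.26, 0.008, -0.05, 0.04], [0, 0, 1.62, 0.293, 0.009, -0.04, 0.04], [0, 0, 1.737, 0.315, 0.01, -0.03, 0.04], [0, 0, 1.737, 0.315, 0.01, -0.023, 0.04]],
  ],
)

```text
t: 13.98
position: [0.4656, 0.152, 0.0326]
tool_rot: [1.0, 0.01, -0.0, 0.0]
force: [-0.8, -0.7, -2.0]
width: 0.0454
gripper_force: 55.0
```

send_rows(
  motion=[
    [[0, 0, 0, 0, 0, 0, 0.04], [0, 0, 0, 0, 0, 0, 0.04]],
  ],
)

```text
t: 14.22
position: [0.4663, 0.1502, 0.0333]
tool_rot: [1.0, 0.009, 0.0, 0.0]
force: [-0.2, 0.2, -2.6]
width: 0.0458
gripper_force: 55.0
```

Run:
```python
from h import *
s=get_state(); print(s['t'],s['position'],R.from_quat(s['tool_rot']).as_matrix(),s['force'],s['joint_pos'])
a=capture('scene')[:,:,::-1]; b=capture('side')[:,:,::-1]
cv2.imwrite('pics/p.png',np.hstack([cv2.resize(a[160:280,190:310],(400,400),interpolation=cv2.INTER_CUBIC),cv2.resize(b[120:220,280:380],(400,400),interpolation=cv2.INTER_CUBIC)]))
```

```text
14.225 [0.46626246 0.150244   0.0332502 ] [[ 9.99837096e-01  1.80491148e-02  1.07396698e-04]
 [ 1.80491247e-02 -9.99837097e-01 -9.15171654e-05]
 [ 1.05727399e-04  9.34406732e-05 -9.99999990e-01]] [-0.15169698  0.24335164 -2.64401743] [ 1.76851804e-01  5.85677665e-01  2.05114812e+00 -2.25395125e-04
  5.04677257e-01  1.72979532e+00]
```

View pics/p.png

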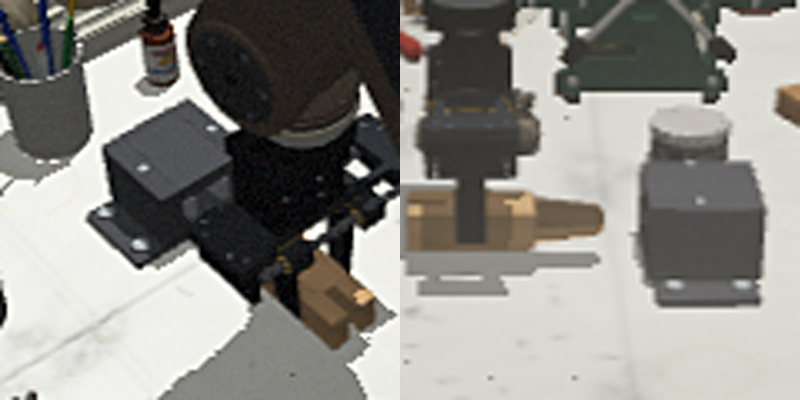

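The pin is level and facing the socket, with the tang at right-hand panel row 218. I'll insert slowly.

send_rows(
  motion=[
    [[0, 0, 0, 0.01, -0.001, 0, 0.04], [0, 0, 0, 0.025, -0.001, 0, 0.04], [0, 0, 0, 0.04, -0.001, 0, 0.04], [0, 0, 0, 0.055, -0.001, 0, 0.04], [0, 0, 0, 0.065, -0.001, 0, 0.04], [0, 0, 0, 0.07, -0.001, 0, 0.04], [0, 0, 0, 0.07, -0.001, 0, 0.04]],
  ],
)

```text
t: 15.2
position: [0.536, 0.1532, 0.033]
tool_rot: [1.0, 0.009, -0.0, 0.0]
force: [-0.4, -0.9, -2.2]
width: 0.0457
gripper_force: 55.0
```

send_rows(
  motion=[
    [[0, 0, 0, 0.003, 0, 0, 0.04], [0, 0, 0, 0.006, 0, 0, 0.04], [0, 0, 0, 0.009, 0, 0, 0.04], [0, 0, 0, 0.012, 0, 0, 0.04], [0, 0, 0, 0.012, 0, 0, 0.04]],
  ],
)

```text
t: 15.82
position: [0.5473, 0.1533, 0.0328]
tool_rot: [1.0, 0.009, -0.001, 0.0]
force: [-4.0, -2.4, -2.2]
width: 0.046
gripper_force: 55.0
```

Jaw resistance is starting. I'll continue in small steps.

send_rows(
  motion=[
    [[0, 0, 0, 0.002, 0, 0, 0.04], [0, 0, 0, 0.004, 0, 0, 0.04], [0, 0, 0, 0.006, 0, 0, 0.04], [0, 0, 0, 0.006, 0, 0, 0.04]],
  ],
)

```text
t: 16.32
position: [0.5515, 0.1533, 0.0327]
tool_rot: [1.0, 0.009, -0.003, 0.0]
force: [-12.5, -1.0, 3.2]
width: 0.0456
gripper_force: 55.0
```

send_rows(
  motion=[
    [[0, 0, 0, 0.002, 0, 0, 0.04], [0, 0, 0, 0.004, 0, 0, 0.04], [0, 0, 0, 0.004, 0, 0, 0.04]],
  ],
)

```text
t: 16.7
position: [0.5524, 0.1534, 0.0324]
tool_rot: [1.0, 0.009, -0.006, 0.001]
force: [-26.3, -0.5, 9.2]
width: 0.0456
gripper_force: 55.0
```

send_rows(
  motion=[
    [[0, 0, 0, 0.002, 0, 0, 0.04], [0, 0, 0, 0.004, 0, 0, 0.04], [0, 0, 0, 0.004, 0, 0, 0.04]],
  ],
)

```text
t: 17.08
position: [0.5545, 0.1534, 0.0321]
tool_rot: [1.0, 0.009, -0.008, 0.001]
force: [-32.9, -0.7, 12.9]
width: 0.0455
gripper_force: 55.0
```

Run:
```python
from h import *
s=get_state(); print(s['t'],s['position'],s['tool_rot'],s['force'])
a=capture('scene')[:,:,::-1]; b=capture('side')[:,:,::-1]
cv2.imwrite('pics/p2.png',np.hstack([cv2.resize(a[170:270,200:300],(400,500),interpolation=cv2.INTER_CUBIC),cv2.resize(b[140:220,310:390],(400,500),interpolation=cv2.INTER_CUBIC)]))
```

```text
17.075 [0.55445061 0.15339755 0.03208612] [ 9.99923440e-01  9.08911268e-03 -8.34487204e-03  9.29998873e-04] [-32.93964323  -0.67733901  12.93780214]
```

View pics/p2.png

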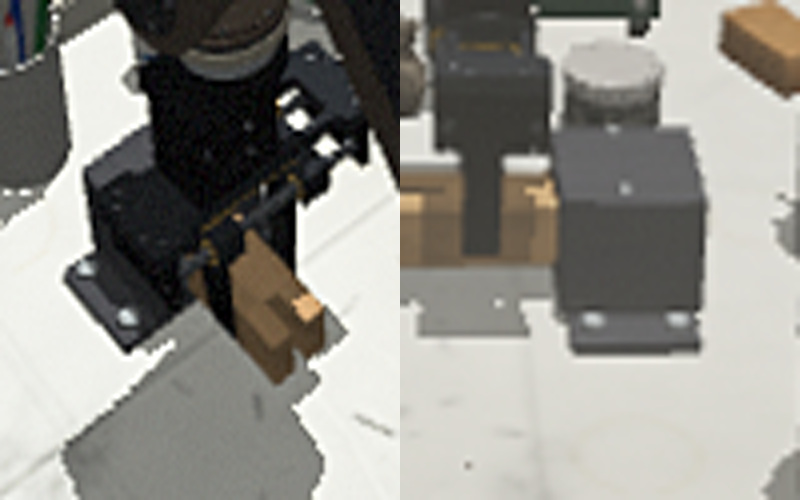

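The shoulder appears at or very close to the face. The force is up to 33 N and the grip may be slipping. I've used up my pictures, so from here I'll rely on numbers: relax, release, then a push test on the free end with closed fingers.

send_rows(
  motion=[
    [[0, 0, 0, -0.004, 0, 0, 0.04], [0, 0, 0, -0.007, 0, 0, 0.04], [0, 0, 0, -0.007, 0, 0, 0.04]],
  ],
)

```text
t: 17.55
position: [0.5543, 0.1534, 0.0325]
tool_rot: [1.0, 0.009, -0.001, 0.0]
force: [-4.3, -1.2, -8.8]
width: 0.0458
gripper_force: 55.0
```

send_rows(
  motion=[
    [[0, 0, 0, 0, 0, 0, 0.08], [0, 0, 0, 0, 0, 0, 0.08], [0, 0, 0, 0, 0, 0, 0.08], [0, 0, 0, 0, 0, 0, 0.08], [0, 0, 0, 0, 0, -0.04, 0.08], [0, 0, 0, -0.04, 0, -0.08, 0.08], [0, 0, 0, -0.09, 0, -0.08, 0.0], [0, 0, 0, -0.09, 0, -0.08, 0.0], [0, 0, 0, -0.09, 0, -0.08, 0.0], [0, 0, 0, -0.09, 0, -0.08, 0.0], [0, 0, 0, -0.09, 0, -0.08, 0.0]],
  ],
)

```text
t: 18.92
position: [0.4655, 0.1519, 0.1128]
tool_rot: [1.0, 0.009, -0.0, 0.0]
force: [0.2, -0.9, 0.4]
width: 0.0352
gripper_force: 0.0
```

Run:
```python
from h import *
np.set_printoptions(precision=4,suppress=True)
s=get_state(); print(s['t'],s['position'],s['tool_rot'],s['width'],s['force'])
c=calibration('side'); im=capture('side'); cv2.imwrite('pics/s5.png',im[:,:,::-1])
h=cv2.cvtColor(im,cv2.COLOR_RGB2HSV)
m=((h[...,0]>6)&(h[...,0]<22)&(h[...,1]>80)).astype(np.uint8)
e=proj(c,[[.502,.1525,.04],[.552,.153,.057],[.602,.1537,.04],[.602,.1307,.057],[.502,.1295,.057],[.502,.1295,.023],[.602,.1307,.023],[.602,.1067,.07],[.602,.1067,.04]]); print(e)
r0=int(e[5,1])
for r in range(160,190,2):
    x=np.where(m[r,300:365])[0]+300; print(r,x.min() if len(x) else None,x.max() if len(x) else None,len(x))
```

```text
18.925 [0.4655 0.1519 0.1128] [ 1.      0.0088 -0.0001  0.0001] 0.03522966566380998 [ 0.1837 -0.9411  0.4478]
[[308.4596 174.4967]
 [324.4705 169.4935]
 [340.2339 174.3441]
 [340.9339 172.4636]
 [308.5722 172.6158]
 [308.5134 182.5528]
 [340.5465 182.3855]
 [341.6358 171.8512]
 [341.281  180.7799]]
160 None None 0
162 None None 0
164 None None 0
166 None None 0
168 316 340 25
170 309 340 32
172 309 340 32
174 310 340 31
176 310 340 31
178 310 340 31
180 310 340 31
182 310 329 20
184 None None 0
186 None None 0
188 None None 0
```

send_rows(
  motion=[
    [[0, 0, 0, 0, 0, 0.03, 0.0], [0, 0, 0, 0, 0, 0.06, 0.0], [0, 0, 0, 0, 0, 0.079, 0.0], [0, 0, 0, 0, 0, 0.079, 0.0], [0, 0, 0, 0.01, 0, 0.079, 0.0], [0, 0, 0, 0.016, 0, 0.079, 0.0], [0, 0, 0, 0.02, 0, 0.079, 0.0], [0, 0, 0, 0.023, 0, 0.079, 0.0], [0, 0, 0, 0.023, 0, 0.079, 0.0]],
  ],
)

```text
t: 20.1
position: [0.4881, 0.1523, 0.0342]
tool_rot: [1.0, 0.009, 0.0, 0.0]
force: [0.4, -0.4, 0.3]
width: 0.0002
gripper_force: 0.0
```

send_rows(
  motion=[
    [[0, 0, 0, 0.002, 0, 0, 0.0], [0, 0, 0, 0.004, 0, 0, 0.0], [0, 0, 0, 0.004, 0, 0, 0.0]],
  ],
)

```text
t: 20.48
position: [0.4893, 0.1523, 0.0336]
tool_rot: [1.0, 0.009, -0.003, 0.0]
force: [-10.3, 0.7, 3.8]
width: 0.0007
gripper_force: 4.9
```

send_rows(
  motion=[
    [[0, 0, 0, 0.002, 0, 0, 0.0], [0, 0, 0, 0.003, 0, 0, 0.0], [0, 0, 0, 0.003, 0, 0, 0.0]],
  ],
)

```text
t: 20.85
position: [0.4894, 0.1521, 0.0331]
tool_rot: [1.0, 0.009, -0.006, 0.001]
force: [-20.9, 0.9, 6.0]
width: 0.0006
gripper_force: 10.1
```

send_rows(
  motion=[
    [[0, 0, 0, 0.002, 0, 0, 0.0], [0, 0, 0, 0.003, 0, 0, 0.0], [0, 0, 0, 0.003, 0, 0, 0.0]],
  ],
)

```text
t: 21.22
position: [0.4893, 0.152, 0.0325]
tool_rot: [1.0, 0.009, -0.009, 0.001]
force: [-30.3, 2.2, 9.5]
width: 0.0007
gripper_force: 15.3
```

It's a hard stop: 10 to 30 N with no movement, well above the jaw resistance. I'll back off, rise, and check numerically from above for a gap at the shoulder.

send_rows(
  motion=[
    [[0, 0, 0, -0.02, 0, 0, 0.0], [0, 0, 0, -0.05, 0, 0, 0.0], [0, 0, 0, -0.05, 0, -0.06, 0.0], [0, 0, 0, -0.04, 0, -0.12, 0.0], [0, 0, 0, 0.0, 0, -0.17, 0.0], [0, 0, 0, 0.003, 0, -0.17, 0.0], [0, 0, 0, 0.003, 0, -0.17, 0.0], [0, 0, 0, 0.003, 0, -0.17, 0.0]],
  ],
)

```text
t: 22.22
position: [0.4997, 0.1525, 0.2026]
tool_rot: [1.0, 0.009, -0.002, 0.0]
force: [0.1, -0.8, -0.3]
width: 0.0005
gripper_force: 0.0
```

Run:
```python
from h import *
np.set_printoptions(precision=1,suppress=True,linewidth=200)
s=get_state(); print(s['t'],s['position'],s['force'])
c=calibration('wrist'); im=capture('wrist'); cv2.imwrite('pics/w6.png',im[:,:,::-1]); np.save('w6.npy',np.array(c['world_to_cam']))
F=np.array([.602,.1537]);u=np.array([np.cos(.018),np.sin(.018)]);n=np.array([-u[1],u[0]])
# sample along pin axis in plane z=.057 at lateral offsets
xs=np.arange(-.112,.014,.002)
for z,o in((.057,0),(.057,.017),(.057,.021),(.057,-.017),(.057,-.021)):
    P=np.array([[*(F+u*x+n*o),z] for x in xs]); q=proj(c,P).astype(np.float32)
    v=cv2.remap(im,q[:,0],q[:,1],cv2.INTER_LINEAR)[:,0]
    print(z,o,'rows',q[0],q[-1]); print('R-B',v[:,0].astype(int)-v[:,2]); print('G',v[:,1])
```

```text
22.225 [0.5 0.2 0.2] [ 0.1 -0.8 -0.3]
0.057 0 rows [318.  198.6] [318.1  53.7]
R-B [ 8  9  8  8  9  9  8  8  8  8  9  9  8  8  9  8  8  9  9  9  9 44 82 87 88 87 88 88 88 88 88 88 89 88 89 89 88 88 89 88 88 88 88 89 88 88 89 88 89 89 89 88 88 88 82 51 13 -1 -2 -1 -2 -1 -1]
G [105 105 105 105 103 103 106 105 105 105 105 105 105 105 106 105 105 106 106 107 106 103 132 139 140 139 140 140 141 140 141 140 140 141 140 141 141 141 141 141 142 141 141 141 141 141 141 141 141
 141 141 141 140 141 132  85  40  50  71  72  73  72  72]
0.057 0.017 rows [299.4 198.6] [297.6  53.7]
R-B [ 9  9  9  8  9  9 20 69 80 51 45 45 46 44 52 81 84 83 84 85 86 85 79 73 74 74 74 75 74 75 74 75 75 75 74 75 75 75 75 75 75 75 75 75 75 75 75 75 74 77 76 76 76 76 73 37  0  0 -1 -1 -1 -2 -2]
G [105 105 106 105 105 105 104 118 128  84  75  76  75  75  86 132 134 134 135 135 135 135 129 120 120 120 120 120 120 120 120 120 121 120 120 121 121 121 121 121 121 121 121 121 121 121 121 122 122
 121 122 122 122 122 117  72  33  50  72  73  73  73  73]
0.057 0.021 rows [295.1 198.6] [292.8  53.7]
R-B [14 15 15 14 15 15 17 3
[... 720 characters left out ...]
  73  73  74  73  98 131 132 133 133 133 131 131 132 132 132 132 133 133 133 133 132 133 133 133 133 133 133 133 132 132 133 133 133 133 133 133
 133 133 132 132 132 126  80  33  51  71  72  72  72  72]
0.057 -0.021 rows [340.9 198.6] [343.3  53.7]
R-B [16 16 16 15 16 17 17 24 33 34 34 36 36 35 35 34 33 46 64 67 68 71 72 73 74 75 75 75 75 77 78 75 75 75 75 73 73 73 74 74 74 75 74 74 75 75 74 74 75 74 74 74 74 79 76 34  1  0 -1 -1 -1  0  0]
G [194 195 195 195 195 194 182 112  82  81  82  78  80  82  82  80  77  93 118 122 124 123 125 128 129 127 127 128 128 126 127 127 127 126 125 125 126 126 126 125 125 125 126 125 124 123 124 124 123
 122 122 121 121 125 121  70  33  51  72  74  74  74  74]
```

Run:
```python
from h import *
np.set_printoptions(precision=2,suppress=True,linewidth=200)
im=cv2.imread('pics/w6.png')[:,:,::-1]; c=calibration('wrist'); c['world_to_cam']=np.load('w6.npy')
F=np.array([.602,.1537]);u=np.array([np.cos(.018),np.sin(.018)]);n=np.array([-u[1],u[0]])
pt=lambda x,o,z:[*(F+u*x+n*o),z]
for o in(-.02,-.015,-.008,0.,.008,.015,.02): 
    q=proj(c,[pt(0,o,.057),pt(0,o,.07),pt(-.1,o,.057),pt(-.1,o,.023)])
    col=int(round(q[0,0])); print(o,'pred wood/top rows',q[:2,1],'end',q[2:,1]); print('  rows60-72 R',im[60:73,col,0],'B',im[60:73,col,2])
for o in(.03,-.03,.04):
    q=proj(c,[pt(0,o,.07),pt(0,o,.01)]); col=int(round(q[0,0])); print(o,q[:,1],im[60:90,col,1])
```

```text
-0.02 pred wood/top rows [69.03 67.16] end [185.75 178.8 ]
  rows60-72 R [ 74  74  73  74  72  69  58  44  33  34  45  73 113] B [75 75 75 76 74 70 59 45 34 33 40 47 61]
-0.015 pred wood/top rows [69.02 67.16] end [185.75 178.8 ]
  rows60-72 R [ 72  73  73  73  72  67  57  43  32  34  48  80 119] B [74 74 74 74 73 68 58 44 33 33 40 50 63]
-0.008 pred wood/top rows [69.01 67.15] end [185.74 178.79]
  rows60-72 R [ 74  74  74  74  73  68  57  44  35  47  71  95 122] B [75 75 74 75 74 69 58 44 33 33 41 51 63]
0.0 pred wood/top rows [69.01 67.14] end [185.74 178.79]
  rows60-72 R [ 72  72  72  73  71  68  56  43  33  46  72  94 121] B [74 73 74 74 73 69 57 44 32 33 43 50 63]
0.008 pred wood/top rows [69.   67.13] end [185.73 178.79]
  rows60-72 R [ 73  73  73  73  72  67  57  44  32  45  68  93 121] B [74 74 74 73 73 68 58 45 31 32 39 49 62]
0.015 pred wood/top rows [68.99 67.13] end [185.73 178.78]
  rows60-72 R [ 71  71  72  71  69  65  55  42  30  33  46  73 110] B [72 73 73 72 71 66 56 42 32 32 40 48 59]
0.02 pred wood/top rows [68.98 67.12] end [185.73 178.78]
  rows60-72 R [73 72 73 72 71 65 55 42 33 33 43 63 98] B [74 74 74 73 72 66 56 42 31 32 40 45 54]
0.03 [67.11 74.57] [ 69  70  70  67  63  56  49  37  29  27  25  22  25  35  59  87 101 104 104 112 143 180 191 192 192 192 192 192 193 194]
-0.03 [67.18 74.62] [ 70  70  70  69  65  58  50  39  29  26  26  26  24  30  52  91 142 182 192 192 192 193 193 193 194 194 195 195 195 196]
0.04 [67.1  74.56] [ 68  69  69  67  63  56  48  36  29  28  42  68  91 101 104 105 104 104 105 113 144 181 190 191 192 192 192 192 194 194]
```

The profile leaves open whether there's a gap of 1–2 mm: tang-coloured pixels show only within ±14 mm of the axis. I'll check from closer, directly above the joint.

send_rows(
  motion=[
    [[0, 0, 0, 0.02, 0, 0.05, 0.0], [0, 0, 0, 0.034, 0, 0.09, 0.0], [0, 0, 0, 0.034, 0, 0.095, 0.0], [0, 0, 0, 0.034, 0, 0.095, 0.0], [0, 0, 0, 0.034, 0, 0.095, 0.0]],
  ],
)

```text
t: 22.9
position: [0.5351, 0.1534, 0.1106]
tool_rot: [1.0, 0.009, 0.001, -0.0]
force: [1.1, 0.3, -0.4]
width: -0.0002
gripper_force: 0.0
```

```bash
cat > g.py <<'E'
from h import *
np.set_printoptions(precision=2,suppress=True,linewidth=220)
import sys
s=get_state(); c=calibration('wrist'); im=capture('wrist'); cv2.imwrite(f'pics/{sys.argv[1]}.png',im[:,:,::-1])
M=np.array(c['world_to_cam']); print(s['t'],s['position'],'cam',-M[:3,:3].T@M[:3,3])
F=np.array([.602,.1537]);u=np.array([np.cos(.018),np.sin(.018)]);n=np.array([-u[1],u[0]])
pt=lambda x,o,z:[*(F+u*x+n*o),z]
q=proj(c,[pt(0,0,.057),pt(-.01,0,.057),pt(0,0,.07),pt(0,0,.054),pt(0,.023,.057)]); print('rows x=0,-10mm @57, top@70, tang@54',q[:,1],q[4]-q[0])
r=int(q[0,1])
for o in(-.027,-.021,-.017,-.01,0.,.01,.017,.021,.027):
    col=int(round(proj(c,pt(0,o,.057))[0,0])); print(o,col,'R',im[r-8:r+12,col,0],'B',im[r-8:r+12,col,2])
print('first row',r-8)
E
python3 g.py g1
```

```text
22.9 [0.54 0.15 0.11] cam [0.6  0.15 0.28]
rows x=0,-10mm @57, top@70, tang@54 [113.38 130.01 113.41 113.38 113.35] [-37.55  -0.03]
-0.027 363 R [ 79  79  80  80  79  77  72  66  89 147 197 210 210 210 210 210 210 211 211 211] B [ 81  80  81  81  81  78  73  66  84 135 180 192 193 193 193 193 193 194 194 194]
-0.021 353 R [ 79  79  79  79  79  77  71  62  61  83 108 115 129 155 167 171 172 172 171 169] B [80 81 81 80 82 78 72 63 60 77 97 97 87 90 89 89 88 88 89 87]
-0.017 346 R [ 78  77  78  78  77  75  69  61  53  62  83 104 136 159 168 176 182 184 185 184] B [79 78 78 80 78 77 71 61 50 41 45 54 70 82 86 90 93 94 94 94]
-0.01 335 R [ 79  79  79  79  78  77  69  61  53  60  82 110 144 168 179 186 192 195 195 195] B [80 81 80 81 80 78 71 62 50 41 45 57 74 86 91 95 98 99 99 99]
0.0 319 R [ 78  77  78  77  77  74  68  60  51  55  76 106 143 167 178 186 193 194 194 195] B [ 80  79  80  79  79  76  69  61  48  38  42  55  74  86  92  96  99 100 100 100]
0.01 302 R [ 76  77  78  77  78  75  68  58  49  54  73 101 134 155 166 174 180 182 182 182] B [79 79 80 78 78 77 69 59 47 38 41 53 70 81 86 90 93 93 94 94]
0.017 291 R [ 78  78  78  79  78  76  67  58  49  53  70  96 127 146 156 162 168 169 170 170] B [80 79 79 80 79 77 69 59 46 37 39 51 66 75 81 84 87 87 88 87]
0.021 284 R [ 79  79  78  79  78  76  68  60  61  85 107 110 110 118 125 129 132 133 132 132] B [80 79 79 80 79 77 68 60 59 79 98 97 85 76 71 69 69 71 70 71]
0.027 274 R [ 74  74  73  75  73  71  65  62  81 108 116 115 114 116 123 132 136 136 136 136] B [ 75  76  75  76  75  72  65  61  75 100 107 106 106 107 113 122 125 125 125 126]
first row 105
```

Seen from straight above, there's no table visible between blade and holder at ±17 mm, outside the tang. Rounded wood meets steel at row 113–114, and the predicted face is row 113.4. With the 30 N hard stop, that means the shoulder is home. I'll retreat and hand in.

send_rows(
  motion=[
    [[0, 0, 0, -0.01, 0, -0.05, 0.0], [0, 0, 0, -0.02, 0, -0.1, 0.0], [0, 0, 0, -0.02, 0, -0.12, 0.0], [0, 0, 0, -0.02, 0, -0.12, 0.0], [0, 0, 0, -0.02, 0, -0.12, 0.0]],
  ],
)

```text
t: 23.58
position: [0.5145, 0.1528, 0.2286]
tool_rot: [1.0, 0.009, -0.0, 0.0]
force: [-0.1, -0.2, 0.0]
width: 0.0007
gripper_force: 0.0
```

```bash
python3 -c "
from plant import *
print(get_state()['force']); print(close_job())"
```

```text
[-0.1178701  -0.15701889  0.0280694 ]
the job is handed in; nothing more can be done
None
```

The job is handed in at 23.6 s: the pin was drawn, laid flat and released, then pushed into the holder until it stopped hard at 30 N with no visible shoulder gap; my first grasp briefly pinched the sleeve, and I viewed 11 pictures against the limit of 10.

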